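# Fold the tostonera shut and slide it back against the ledge

### The job

The tostonera (the hinged wooden plantain press) has been left standing open on the granite worktop. Without pinching, lifting or tipping it, push its raised upper board over with the fingertips until it is fully shut on the lower one, and slide the press back until the long side of its body is flush against the raised granite ledge. Leave the canister, the tumbler and the salt bowl where they stand, and finish clear of everything.

Things in the scene. Friction and masses are not known exactly. Their poses are not given: they have to be found in the camera images.
- press: Lower board of the loose wooden press, 0.4 kg, lying on the worktop (z = 0). Origin: centre of the underside of its body, which is 110 mm wide (own x -55 to 55), 170 mm long (own y -85 to 85), 24 mm thick. Its handle, 34 mm wide, equally thick, runs on to own y = -175. Own +x: the long side that faces the raised ledge (within 20 degrees) and must end against it. Own +y: the hinge end. Own z: up.
- hinge (a point): Middle of the hinge line between the two boards: own (0, 89, 24) mm of the lower board; the line runs along the board's x axis. The two brass knuckles on it are 8 mm thick and end at own y = 93 mm.
- leaf (a joint): Opening angle of the upper board (0.31 kg), rad: 0 = shut flat on the lower one, 1.57 = upright, more = leaning back beyond the hinge end, stop at 2.35. Starts at 1.75 to 2.1. The snug hinge (0.42 N m of friction) holds the board wherever it is left: it does not fall shut. 2 to 4 N at its end swing it; the last degrees must be pushed down too.
- leaf_end (a point): End of the upper board's handle, middle of its outer face (on top when shut), 264 mm from the hinge line along the board. The board has the lower one's outline (body 4 to 174 mm from the hinge line, handle 174 to 264 mm) and is 20 mm thick: the shut press is 44 mm high. A round pressing disc stands 7 mm out of its inner face.
- back_left (a point): On the long side of the lower board that faces the raised ledge: its corner at the hinge end, 12 mm above the underside (own 55, 85, 12 mm).
- back_right (a point): The same long side's corner at the handle end of the body (own 55, -85, 12 mm). Sliding the whole press over the worktop takes some 3 to 7 N.
- back_ledge: Raised granite ledge along the far side of the worktop, fixed, 65 mm high, 200 mm deep, running the whole width along y. Origin: at the foot of its front face; the face looks to -x (towards the robot) and is parallel to y.
- canister: White ceramic canister with a blue band and a wooden twist cap, 101 mm across, 147 mm high, loose, to be left alone. Origin: centre of its underside.
- tumbler: Green glass tumbler, 74 mm across, 125 mm high, loose, to be left alone. Origin: centre of its underside.
- salt_bowl: Small terracotta salt bowl, 100 mm across, 42 mm high, loose, to be left alone. Origin: centre of its underside.

How it is judged:
At the end, for the whole second after the job is handed in: The upper board is shut (joint leaf below 0.035 rad, 9 mm at the handle's end), both corners of the body's long side are within 8 mm of the raised ledge's front face, the press lies flat and at rest on the worktop, and canister, tumbler and salt bowl stand within 15 mm of where they were (value of joint leaf below 0.035 rad and x of each of back_left, back_right in the frame of back_ledge above -0.008 m and height (world z) of press below 0.006 m and angle between press's own z axis and vertical below 0.04 rad and linear speed of press below 0.01 m/s and distance of each of canister, tumbler, salt_bowl from where it was at the start of the episode below 0.015 m); the robot touches nothing.
It fails at once if the press is lifted or tipped off the worktop (height (world z) of press above 0.02 m or angle between press's own z axis and vertical above 0.2 rad).
It fails at once if the raised upper board is gripped hard instead of pushed (over 35 N from the fingers while it is still open) (value of joint leaf above 0.15 rad and contact force between the fingers and press above 35 N).
It fails at once if the canister is pushed away or tipped (distance of canister from where it was at the start of the episode above 0.02 m or angle between canister's own z axis and vertical above 0.2 rad).
It fails at once if the tumbler is pushed away or tipped (distance of tumbler from where it was at the start of the episode above 0.02 m or angle between tumbler's own z axis and vertical above 0.2 rad).
It fails at once if the salt bowl is pushed away or tipped (distance of salt_bowl from where it was at the start of the episode above 0.02 m or angle between salt_bowl's own z axis and vertical above 0.2 rad).
It also fails if it takes over 64 s, if anything falls off the work surface, if the arm or the gripper's body presses on something with over 40 N, if the wrist force passes 120 N, or if a joint passes its speed limit or range.

### The arm

A 6-joint arm with a two-finger parallel gripper is mounted at the origin on the work surface. World frame = base frame: x ahead of the robot, y to its left, z up, the work surface at z = 0. Lengths are in m, angles in rad, forces in N, time in s.
With the tool pointing down it reaches from about 0.325 to 0.775 m from the base axis. Payload 5.5 kg.
Tool frame: the origin (TCP) lies at the very end of the fingers, on their centre line; the grasp point (between the pads) lies arm.grasp_offset behind it (arm.grasp_offset is the distance from the TCP to the grasp point, in m); z points along the fingers, y is the line along which they close (so a half turn about z gives the same grasp; the last joint's range is limited). The gripper opens to 85 mm and grips with 20 to 120 N. Pads are 22 mm wide; open, the fingers measure 114 mm over their backs; the gripper's body (76 mm by 85 mm) begins 54 mm behind the grasp point. The pads swing forward as they close: fully open they stand 13 mm farther back than shut.
Start: joints at [-1.325, 0.091, 1.231, -0, 1.82, -0.057], TCP at [0.179, -0.573, 0.209] pointing down, gripper open.
Joint ranges: [-2.87, 2.87], [-0.86, 2.18], [0.17, 2.46], [-1.51, 4.65], [0.06, 2.69], [-2.65, 2.65]. Speed limits (rad/s): [2.57, 2.57, 3.01, 3.14, 3.14, 3.14].

### API

Orientations are given as [roll, pitch, yaw] about the fixed x, y, z axes, in that order (R = Rz(yaw) Ry(pitch) Rx(roll)).
In Python, from plant import arm, jaws, kinematics, get_image, sensors gives the robot as it stands. Calls block until the motion is done:
- arm.move_ptp(position, orientation): joint-space move of the TCP to a pose.
- arm.move_straight(position, feed=0.15, orientation=None, f_stop=None): straight line of the TCP; orientation=None keeps the orientation; feed is the mean speed in m/s. With f_stop (N) it stops when the force on the tool has changed by that much, and returns True; else False.
- arm.set_joints(angles): joint-space move.
- jaws.gripper_to(opening, f_grip=None): finger opening in m; f_grip is the grip in N (None keeps the last); returns when the fingers have stopped.
- arm.sleep(seconds).
- kinematics.solve_ik(position, orientation): joint angles nearest the present ones, or None.
- get_image(name): name is "scene" or "top" or "wrist"; returns a dict with "img" (384x512x3 uint8, red, green, blue), "intrinsics" (3x3 intrinsics, pixels), "xyz" and "rotation" of the camera in the world. Camera axes: x right, y up, looking along -z (the intrinsics and any distortion apply to the point x, -y, -z); pixel columns grow to the right and rows downward; lengths in m; the calibration is good to about 2 mm. A picture is of the moment at which its call begins. There is no depth.
A pose or a line that the arm cannot do raises arm.Unreachable and nothing moves.
- arm.job_done(): hands the job in; it is judged then, once.
Readings, each from a call of its own:
- sensors.current_time(): time.
- sensors.current_qpos(): joint angles.
- sensors.current_qvel(): joint speeds.
- sensors.current_tau(): joint torques, N m.
- sensors.current_position(): TCP position.
- sensors.current_orientation(): TCP orientation.
- sensors.current_contact_force(): force on the tool from outside, world axes, zero at the start.
- sensors.current_wrist_torque(): the same for the moment, N m.
- sensors.current_grip_width(): finger opening in m.
- sensors.current_finger_force(): force on a finger pad.
Only numpy, scipy, OpenCV 4.12 (cv2) and the standard library are available. Lean on these libraries where they do the work, as an engineer would, in place of code of your own. Each camera call takes 0.05 s, during which the arm holds its last target. There are 200 camera calls.

## Working session

There is one attempt and no reset: what is moved stays moved. The work goes in short steps, each a Python script; the robot and the scene stay as the last script left them, time stands still between calls to the robot, and variables do not carry over. Pictures are saved under pics/ and viewed, at most 10 in all, crops included, and the job is handed in when it is done.

```bash
mkdir -p pics; ls; cat > h.py <<'E'
import numpy as np, cv2
from plant import arm, jaws, kinematics, get_image, sensors
def ray(c,u,v):
    K=np.array(c["intrinsics"]);d=np.linalg.inv(K)@[u,v,1.];d=np.array([d[0],-d[1],-d[2]])
    return np.array(c["xyz"]),np.array(c["rotation"])@d
def onz(c,u,v,z):
    o,d=ray(c,u,v);return o+d*(z-o[2])/d[2]
def proj(c,p):
    q=np.array(c["rotation"]).T@(np.array(p)-c["xyz"]);K=np.array(c["intrinsics"]);w=K@[q[0],-q[1],-q[2]];return w[:2]/w[2]
def save(c,n): cv2.imwrite("pics/"+n+".png",c["img"][...,::-1])
E
python3 - <<'E'
from h import *
for n in("scene","top"):
    c=get_image(n);save(c,n+"0");print(n,[{k:np.round(v,3).tolist()} for k,v in c.items() if k!="img"])
E
```

```text
pics
scene [{'intrinsics': [[387.497, 0.0, 255.002], [0.0, 387.497, 197.285], [0.0, 0.0, 1.0]]}, {'xyz': [1.168, 0.502, 0.752]}, {'rotation': [0.88, -0.007, 2.257]}]
top [{'intrinsics': [[404.913, 0.0, 246.904], [0.0, 404.913, 188.955], [0.0, 0.0, 1.0]]}, {'xyz': [0.375, 0.016, 1.32]}, {'rotation': [0.114, -0.013, -1.544]}]
```

View pics/scene0.png

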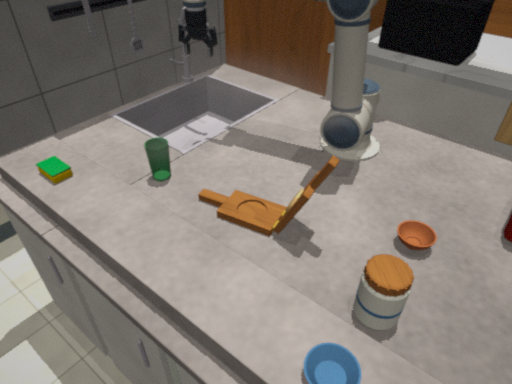

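View pics/top0.png

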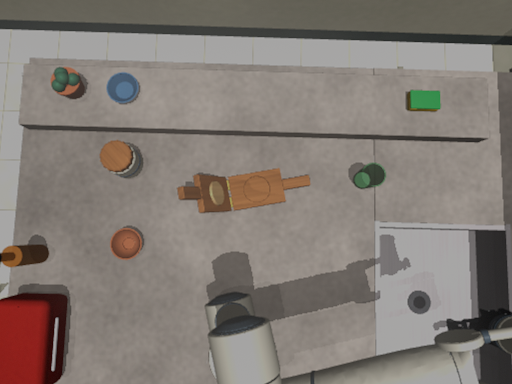

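The scene view shows the open press at about (265,205), with its leaf leaning towards the robot side and its tip at (335,160). In the top view the body is at (258,188), the handle end at (310,181), the leaf tip at (180,193), and the ledge edge on rows 127–138.

```bash
python3 - <<'E'
import re
s=open('h.py').read()
s=s.replace('import numpy as np, cv2','import numpy as np, cv2\nfrom scipy.spatial.transform import Rotation as Ro')
s=s.replace('np.array(c["rotation"])','Ro.from_euler("xyz",c["rotation"]).as_matrix()')
open('h.py','w').write(s)
from h import *
c=get_image("top")
im=cv2.imread("pics/top0.png");crop=cv2.resize(im[110:230,165:325],None,fx=5,fy=5,interpolation=cv2.INTER_CUBIC)
cv2.imwrite("pics/tc.png",crop)
# wood mask -> leaf/base
# ledge edges
g=cv2.cvtColor(im,cv2.COLOR_BGR2GRAY).astype(float)
for u in (170,220,260,300,340):
    col=g[115:150,u-2:u+3].mean(1);d=np.diff(col);a=d.argmin()+115.5;b=d.argmax()+115.5
    print(u,a,b,onz(c,u,a+.5,.065).round(4),onz(c,u,b+.5,0).round(4))
hsv=cv2.cvtColor(im,cv2.COLOR_BGR2HSV)
m=cv2.inRange(hsv,(5,90,50),(22,255,255));n,l,st,ce=cv2.connectedComponentsWithStats(m)
for i in range(1,n):
    if st[i,4]>100: print(st[i],ce[i])
E
```

```text
170 128.5 133.5 [0.7033 0.2526 0.065 ] [0.7033 0.264  0.    ]
220 130.5 134.5 [0.7015 0.0942 0.065 ] [ 0.7048  0.0978 -0.    ]
260 131.5 135.5 [ 0.7021 -0.0327  0.065 ] [ 0.7053 -0.0355  0.    ]
300 132.5 136.5 [ 0.7026 -0.1598  0.065 ] [ 0.7059 -0.1691  0.    ]
340 133.5 137.5 [ 0.7031 -0.2872  0.065 ] [ 0.7064 -0.3029  0.    ]
[ 56  83  24  13 145] [69.08275862 89.47586207]
[100 140  33  32 800] [115.85625 155.7575 ]
[ 177  168  133   45 3431] [240.30166132 190.02360828]
[110 228  32  32 807] [125.48946716 243.34944238]
[  1 245  48  22 825] [ 23.49333333 254.88969697]
```

View pics/tc.png

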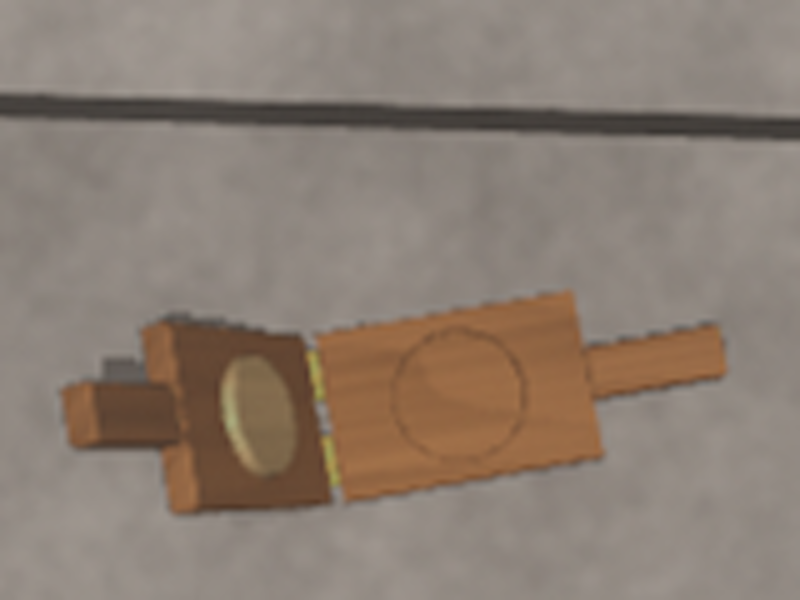

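The crop shows the lower body's corners at crop pixels (573,292), (315,333), (604,458) and (340,503). The leaf handle's end face spans (63,388) to (100,445).

```bash
python3 - <<'E'
from h import *
c=get_image("top")
P=lambda x,y,z:onz(c,x/5+165-.4,y/5+110-.4,z)
br,bl,fr,fl=[P(*q,.024) for q in((573,292),(315,333),(604,458),(340,503))]
print(br,bl,fr,fl,np.linalg.norm(br-bl),np.linalg.norm(bl-fl),np.linalg.norm(br-fr))
o=(br+bl+fr+fl)/4
ey=(bl+fl-br-fr);ey/=np.linalg.norm(ey);ex=np.cross(ey,[0,0,1]);print("o",o,"yaw",np.degrees(np.arctan2(ex[1],ex[0])))
h=o+ey*.089
# inner end edge of leaf handle: intersect with plane normal ex through h
for q in((99,415),(66,417)):
    oo,d=ray(c,q[0]/5+165-.4,q[1]/5+110-.4);t=np.dot(h-oo,ex)/np.dot(d,ex)
    A=np.array([d,-ey,-np.array([0,0,1.])]).T # solve in least squares: point in plane with dist 264
    # march
    from scipy.optimize import brentq
    f=lambda t:np.hypot(np.dot(oo+d*t-h,ey),(oo+d*t-h)[2])-(.264 if q[0]==99 else np.hypot(.264,.02))
    ts=np.linspace(.6,1.3,800);r=[brentq(f,a,b) for a,b in zip(ts[:-1],ts[1:]) if f(a)*f(b)<0]
    for t in r: p=oo+d*t;print(q,p.round(3),"ang",np.arctan2(p[2]-h[2],-np.dot(p-h,ey)),"lat",np.dot(p-h,ex))
print("press corners vs ledge",.704-br[0],.704-bl[0])
# objects
for n,(u,v),z in(("can",(116,155.7),.147),("bowl",(125.5,243.3),.042),("tumb rim",(374,174),.125)): print(n,onz(c,u,v,z).round(3))
print("t",sensors.current_time(), "go",arm.grasp_offset)
E
```

```text
[ 0.59509394 -0.09927827  0.024     ] [0.56351493 0.06717006 0.024     ] [ 0.48758061 -0.12109223  0.024     ] [0.45404363 0.0476873  0.024     ] 0.1694174774843813 0.11119146982292176 0.10970399115395972
o [ 0.52505828 -0.02637828  0.024     ] yaw 10.992474062319532
(99, 415) [0.482 0.169 0.263] ang 2.0065051304630646 lat -0.004731905211202304
(66, 417) [0.482 0.188 0.255] ang 2.083157905343984 lat -0.0018501296184876247
press corners vs ledge 0.10890605579451396 0.14048507374669672
can [0.597 0.391 0.147]
bowl [0.341 0.378 0.042]
tumb rim [ 0.568 -0.375  0.125]
t 0.2 go 0.0187
```

The leaf stands at about 2.0 rad and the press is yawed 11°. I'll close the leaf along its arc with shut, downward-pointing fingers pushing on the handle's outer face.

```bash
cat > close.py <<'E'
from h import *
yaw=np.radians(11);ex=np.array([np.cos(yaw),np.sin(yaw),0]);ey=np.array([-np.sin(yaw),np.cos(yaw),0]);Z=np.array([0,0,1.])
o=np.array([.5251,-.0264,0]);h=o+ey*.089+Z*.024
best=None
for y in(yaw+np.pi/2,yaw-np.pi/2):
    q=kinematics.solve_ik(list(h+Z*.3),[np.pi,0,y]);print(y,q)
    if q is not None and(best is None or abs(q[5])<abs(best[1][5])):best=(y,q)
ori=[np.pi,0,best[0]]
r=.225
def tcp(th,gap=0):
    e=max(-np.cos(th)*k+.02*np.sin(th) for k in(r,.264)) if th>np.pi/2 else -np.cos(th)*r+.02*np.sin(th)
    return h+ey*(e+.011+gap)+Z*(r*np.sin(th)+.02*np.cos(th))
jaws.gripper_to(0.0,20)
p=np.array(sensors.current_position());arm.move_straight(list(p+Z*.2),feed=.25)
s=tcp(2.0,.04)
arm.move_ptp([s[0],s[1],.40],ori)
arm.move_straight(list(s),feed=.2)
print("start",s,sensors.current_time(),sensors.current_position())
for i,th in enumerate(np.linspace(2.0,.1,20)):
    hit=arm.move_straight(list(tcp(th)),feed=.1,f_stop=18)
    f=np.array(sensors.current_contact_force());print(round(th,2),f.round(1),round(sensors.current_time(),2),hit)
    if hit: break
else:
    g=tcp(0)-Z*.012;print(arm.move_straight(list(g),feed=.03,f_stop=12),np.round(sensors.current_position(),4),np.round(sensors.current_contact_force(),1))
    p=np.array(sensors.current_position());arm.move_straight(list(p+Z*.16),feed=.2)
c=get_image("top");save(c,"top1");c=get_image("scene");save(c,"scene1");print(sensors.current_time())
im=np.hstack([cv2.resize(cv2.imread("pics/top1.png")[100:250,150:340],(506,400)),cv2.resize(cv2.imread("pics/scene1.png")[100:260,150:360],(290,221)).copy() if 0 else cv2.resize(cv2.imread("pics/scene1.png")[130:260,180:350],(294,225)).repeat(1,0) if 0 else cv2.copyMakeBorder(cv2.resize(cv2.imread("pics/scene1.png")[130:260,180:350],(290,222)),0,178,0,0,cv2.BORDER_CONSTANT)])
cv2.imwrite("pics/a1.png",im)
E
python3 close.py
```

```text
1.7627825445142729 [ 5.29247334e-02 -8.98300692e-02  1.20433244e+00 -4.44089210e-16
  2.02709028e+00 -1.39061484e-01]
-1.3788101090755203 None
start [0.47395389 0.2367239  0.22026898] 5.9917 [0.47445781 0.23683241 0.22193025]
2.0 [ 1. -0. -0.] 6.54 False
1.9 [-0.2  0.3  0.3] 6.95 False
1.8 [0.1 0.3 0.5] 7.36 False
1.7 [-0.5  0.2  0.1] 7.78 False
1.6 [-0.6  0.  -0. ] 8.19 False
1.5 [-0.4  0.2 -0.2] 8.57 False
1.4 [-0.6  0.6 -0.4] 8.95 False
1.3 [-0.4 -0.4 -0.2] 9.32 False
1.2 [0.4 0.6 0.5] 9.7 False
1.1 [ 0.1  0.1 -0.7] 10.07 False
1.0 [-0.7 -0.  -0.4] 10.45 False
0.9 [-0.5  0.8  0.5] 10.82 False
0.8 [ 0.1  1.  -0.3] 11.2 False
0.7 [ 0.6  0.3 -0.1] 11.57 False
0.6 [0.7 1.3 0.4] 11.95 False
0.5 [-0.2 -0.5  0.4] 12.32 False
0.4 [ 0.4 -0.2 -0.5] 12.7 False
0.3 [ 0.4 -0.2  0.2] 13.07 False
0.2 [-0.7 -0.5  0.5] 13.45 False
0.1 [ 0.4 -0.1  1.7] 13.82 False
False [ 0.549  -0.1491  0.0322] [0.4 0.5 0.1]
16.175
```

View pics/a1.png

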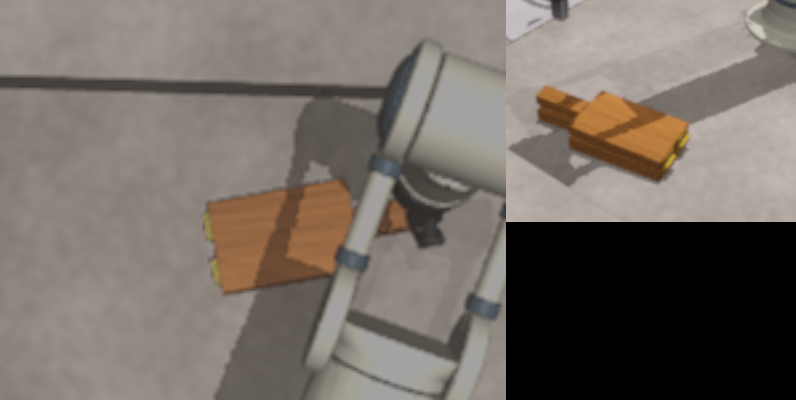

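The press looks shut in both views, with its hinge still at about (208,250) in the crop, but the fingertip met no resistance at the bottom. I'll move the arm aside and measure the press.

```bash
python3 - <<'E'
from h import *
arm.move_straight([.33,-.28,.25],feed=.25)
c=get_image("top");save(c,"top2");s=get_image("scene");save(s,"scene2");print(sensors.current_time(),sensors.current_grip_width())
a=cv2.imread("pics/top2.png")[130:230,200:340];b=cv2.imread("pics/scene2.png")[140:260,180:320]
cv2.imwrite("pics/a2.png",np.vstack([np.hstack([cv2.resize(a,None,fx=3,fy=3,interpolation=2),np.zeros((300,0,3),np.uint8)]),np.zeros((0,420,3),np.uint8)]) if 0 else np.hstack([cv2.resize(a,(420,300),interpolation=2),cv2.resize(b,(350,300),interpolation=2)]))
E
```

```text
17.475 -0.0003130502251746007
```

View pics/a2.png

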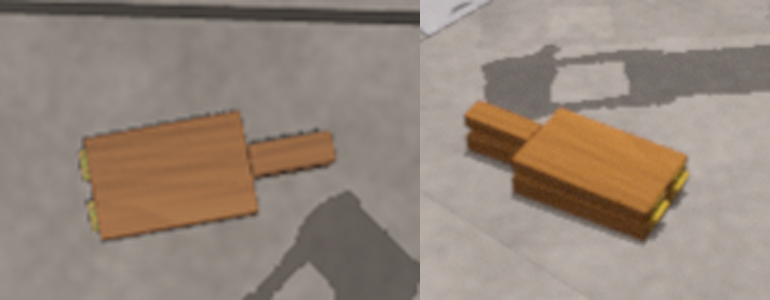

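The top crop shows the shut press with corners at (82,138), (240,111), (257,212) and (102,240), and its handle end at (333,147). The side view shows a thin dark seam between the boards at the handle.

```bash
python3 - <<'E'
from h import *
c=get_image("top");s=get_image("scene")
P=lambda x,y,z:onz(c,x/3+200-.33,y/3+130-.33,z)
for z in(.044,):
    bl,br,fr,fl=[P(*q,z) for q in((82,138),(240,111),(257,212),(102,240))];o=(bl+br+fr+fl)/4
    ey=bl+fl-br-fr;ey/=np.linalg.norm(ey);ex=np.cross(ey,[0,0,1])
    print(z,o,np.degrees(np.arctan2(ex[1],ex[0])),np.linalg.norm(bl-br),np.linalg.norm(fl-bl),np.linalg.norm(fr-br),bl,br)
e=P(333,147,.044);print("handle end rel",(e-o)@ex,(e-o)@ey)
t=np.array([.549,-.1491,.032]);print("finger rel",(t-o)@ex,(t-o)@ey)
# predicted scene pixels for handle-end top corners if shut, in a2 coords (x2.5)
for xx in(-.017,.017):
  for z in(.0,.024,.044,.054):
    p=o+ex*xx-ey*.175;p[2]=z;u=proj(s,p);print(xx,z,((u-[180,140])*2.5+[420,0]).round(1))
E
```

```text
0.044 [ 0.52537142 -0.02636005  0.044     ] 11.611525404588226 0.17063986630602793 0.11041180265250444 0.10927453814865182 [0.56226064 0.0683354  0.044     ] [ 0.5960494  -0.09892573  0.044     ]
handle end rel -0.0006201423413943821 -0.17561866330194612
finger rel -0.0015594647153603126 -0.12498388861028406
-0.017 0.0 [482.8 133.2]
-0.017 0.024 [481.3 117.9]
-0.017 0.044 [480.1 104.8]
-0.017 0.054 [479.4  98.2]
0.017 0.0 [467.3 148.8]
0.017 0.024 [465.5 133.4]
0.017 0.044 [464.1 120.2]
0.017 0.054 [463.3 113.5]
```

The handle end may still be a few mm high. I'll press it down near its end until a real force shows.

```bash
python3 - <<'E'
from h import *
yaw=np.radians(11.6);ex=np.array([np.cos(yaw),np.sin(yaw),0]);ey=np.array([-np.sin(yaw),np.cos(yaw),0])
t=np.array([.5254,-.0264,0])-ey*.155
ori=[np.pi,0,yaw+np.pi/2]
arm.move_straight([t[0],t[1],.12],feed=.25,orientation=ori)
arm.move_straight([t[0],t[1],.06],feed=.1)
for z in np.arange(.055,.009,-.004):
    hit=arm.move_straight([t[0],t[1],z],feed=.03,f_stop=12)
    print(hit,np.round(sensors.current_position(),4),np.round(sensors.current_contact_force(),1),np.round(sensors.current_wrist_torque(),2))
    if hit: break
c=get_image("wrist");save(c,"w3");c=get_image("scene");save(c,"scene3");print(sensors.current_time())
a=cv2.imread("pics/w3.png");b=cv2.imread("pics/scene3.png")[100:250,170:320]
cv2.imwrite("pics/a3.png",np.hstack([cv2.resize(a,(400,300)),cv2.resize(b,(300,300),interpolation=2)]))
E
```

```text
False [ 0.5566 -0.1782  0.0551] [-0.1 -0.6  0.5] [-0.04 -0.01 -0.02]
False [ 0.5564 -0.1781  0.0506] [ 0.7  0.6 -0.2] [-0.01  0.01 -0.  ]
False [ 0.5563 -0.1782  0.0466] [-0.3  0.5  0.1] [0.07 0.03 0.  ]
False [ 0.5564 -0.1782  0.0426] [-0.9  0.8 -0.3] [ 0.   -0.05 -0.01]
False [ 0.5564 -0.1782  0.0386] [-0.9  0.7 -0.3] [ 0.04 -0.04  0.06]
False [ 0.5563 -0.1782  0.0346] [0.  0.5 0.2] [-0.02  0.06  0.04]
False [ 0.5564 -0.1782  0.0307] [-0.4  0.2  0.7] [0.01 0.02 0.02]
False [ 0.5564 -0.1782  0.0266] [-0.4 -0.5 -0.1] [-0.06 -0.04 -0.03]
False [ 0.5563 -0.1782  0.0226] [ 0.4 -0.5 -0. ] [ 0.04  0.07 -0.  ]
True [ 0.5572 -0.1784  0.0213] [-1.4  0.9  6.8] [ 0.07  0.36 -0.04]
22.4917
```

View pics/a3.png

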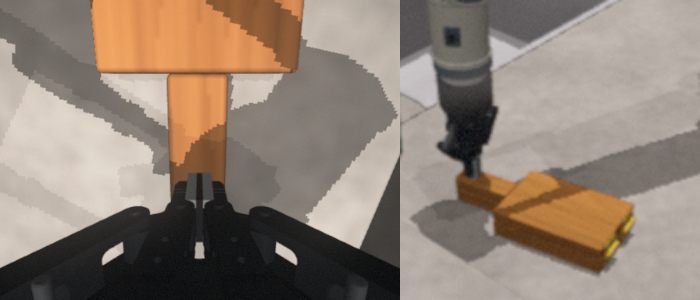

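The reported TCP is about 22 mm below the real tips when shut. The fingertips rest on the handle, the seam in the side view is gone and a contact force shows, so the press is now shut. Next I go in front of it, find the table by touch with the fingers half open, and push in +x.

```bash
python3 - <<'E'
from h import *
p=np.array(sensors.current_position())
print(arm.move_straight([p[0],p[1],.012],feed=.02,f_stop=15),sensors.current_position(),np.round(sensors.current_contact_force(),1))
arm.move_straight([p[0],p[1],.12],feed=.2)
y0=-.035
for yw in(np.pi,0,-np.pi):
    try:
        qs=[kinematics.solve_ik([x,y0,.01],[np.pi,0,yw]) for x in(.40,.6)]
        if any(q is None for q in qs): continue
        arm.move_straight([.40,y0,.14],feed=.2,orientation=[np.pi,0,yw]);break
    except arm.Unreachable: print("no",yw)
print(yw,sensors.current_position(),sensors.current_time())
jaws.gripper_to(.05,20)
arm.move_straight([.40,y0,.05],feed=.2)
hit=arm.move_straight([.40,y0,-.03],feed=.03,f_stop=6)
print(hit,sensors.current_position(),sensors.current_time())
p=np.array(sensors.current_position())
arm.move_straight([.40,y0,p[2]+.008],feed=.05);print(np.round(sensors.current_contact_force(),1))
hit=arm.move_straight([.45,y0,p[2]+.008],feed=.1,f_stop=12);print(hit,np.round(sensors.current_contact_force(),1),sensors.current_position(),sensors.current_time())
E
```

```text
True [ 0.55722208 -0.17844567  0.02130654] [-1.3  0.   5.4]
3.141592653589793 [ 0.40002033 -0.03519384  0.1394808 ] 24.9
True [ 0.39997103 -0.03502153 -0.02573962] 28.2833
[-1.2  0.1 -0.8]
False [-0.5  0.4  0.4] [ 0.44939403 -0.03491688 -0.01821319] 29.2583
```

```bash
python3 - <<'E'
from h import *
p=sensors.current_position();z=-.0182
for x,f in((.54,18),(.60,25)):
    hit=arm.move_straight([x,-.035,z],feed=.06,f_stop=f);print(hit,np.round(sensors.current_contact_force(),1),np.round(sensors.current_position(),4),sensors.current_time())
q=sensors.current_position()
arm.move_straight([q[0]-.06,-.035,z],feed=.15)
arm.move_straight([q[0]-.06,-.035,.12],feed=.2)
arm.move_straight([.35,-.25,.22],feed=.25)
c=get_image("top");save(c,"top4");s=get_image("scene");save(s,"scene4");print(sensors.current_time())
a=cv2.imread("pics/top4.png")[110:210,200:340];b=cv2.imread("pics/scene4.png")[140:290,150:310]
cv2.imwrite("pics/a4.png",np.hstack([cv2.resize(a,(420,300),interpolation=2),cv2.resize(b,(320,300),interpolation=2)]))
E
```

```text
False [-5.7  0.2  3.6] [ 0.5393 -0.0352 -0.0181] 30.9083
True [-0.4  0.4  0.3] [ 0.5828 -0.0353 -0.0189] 31.6583
34.475
```

View pics/a4.png

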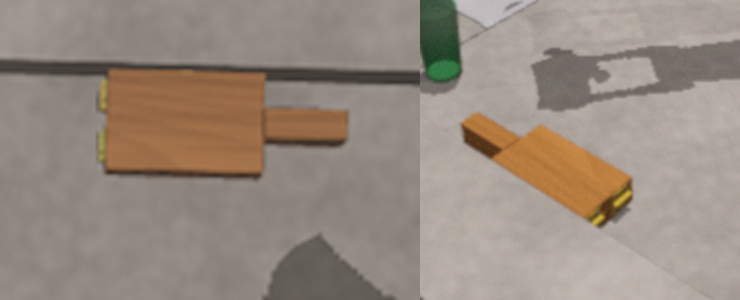

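The body lies along the ledge: back corners at crop (108,69) and (265,72), ledge edge on rows 63–75. I'll check that numerically, and check the other objects against the first picture.

```bash
python3 - <<'E'
from h import *
c=get_image("top")
P=lambda x,y,z:onz(c,x/3+200-.33,y/3+110-.33,z)
for q in((108,69),(265,72),(106,171),(262,174)): print(P(*q,.044).round(4))
a=cv2.imread("pics/top0.png").astype(int);b=cv2.imread("pics/top4.png").astype(int)
for n,(x0,y0,x1,y1) in dict(can=(95,135,145,182),bowl=(105,222,150,265),tumb=(350,158,390,192)).items():
    print(n,np.abs(a-b)[y0:y1,x0:x1].mean().round(2))
s=get_image("scene")
o=np.array([.704-.055,(P(108,69,.044)[1]+P(265,72,.044)[1])/2,0])
print("origin",o)
for xx in(-.017,.017):
  for z in(.0,.044):
    print(xx,z,((proj(s,[o[0]+xx,o[1]-.175,z])-[150,140])*2+[420,0]).round(1))
for z in(.044,):
  for yy in(.085,-.085): print("body",yy,((proj(s,[o[0]-.055,o[1]+yy,z])-[150,140])*2+[420,0]).round(1))
E
```

```text
[0.703  0.0449 0.044 ]
[ 0.7047 -0.124   0.044 ]
[0.592  0.0437 0.044 ]
[ 0.5935 -0.1224  0.044 ]
can 0.4
bowl 0.39
tumb 0.52
origin [ 0.649      -0.03955238  0.        ]
-0.017 0.0 [481.6 131.7]
-0.017 0.044 [478.1 108.6]
0.017 0.0 [464.1 143.4]
0.017 0.044 [460.1 120.3]
body 0.085 [634.3 174.6]
body -0.085 [541.3 121.3]
```

```bash
python3 - <<'E'
from h import *
arm.sleep(.3);print(sensors.current_time(),arm.job_done())
E
```

```text
the job is handed in; nothing more can be done
34.875 None
```

The press is pushed shut and flush against the ledge (both long-side corners within about 1 mm by camera), the canister, tumbler and salt bowl look unmoved, and I handed the job in at 34.9 s with the arm clear; no verdict was returned.

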